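# Close and lock the shield box lid

### The job

Close the open aluminium shield box: swing its red hold-down lever clear of the opening, put the lid on, and press down on the yellow spot at each end until the lid is fully home all round. Then swing the lever back so that it lies straight in over the end of the lid, and leave everything else on the bench where it is.

Things in the scene. Friction and masses are not known exactly. Their poses are not given: they have to be found in the camera images.
- shield_box: Aluminium box fixed to the bench, open at the top, 140 mm (its x) x 90 mm (its y) x 60 mm high, walls 5 mm, a green circuit board inside, foot flange 156x106x4 mm. Origin: centre of its underside, z up. A red hold-down lever stands at its -x end. Box and lid change places (left or right on the bench) between runs.
- box_rim (a point): Centre of the box's mouth, at rim height, 60 mm above its origin; axes as the box. The lid's plate sits on the rim when home; until pressed it rests 7 mm too high on two blue catch bars inside the box.
- shield_lid: Loose aluminium lid, 0.22 kg, right way up on the bench: 154 mm (x) x 104 mm (y) x 18 mm: 6 mm plate on a 12 mm skirt, 148x98 mm inside, that fits round the rim with 4 mm play each side. Origin: centre of the skirt's lower edge, z up; 48 mm above the box's origin when home. Black bar grip on top: 50 (x) x 20 (y) x 28 mm high. It goes on either way round.
- lid_grip (a point): Where to grip the lid's bar from above, fingers closing along the lid's y: 36 mm above the lid's origin, 10 mm under the bar's top.
- lid_spot_a (a point): Yellow spot on the lid's top surface, 55 mm from the middle towards the lid's -x end; press here. 6 mm above the rim when home, 13 mm when the lid just rests on the bars.
- lid_spot_b (a point): The same towards the lid's +x end.
- catch_near (a joint): Blue catch bar inside the box, 52 mm from its middle towards -x, 66 mm along y: how far it is pushed down (m). 0: 7 mm above the rim; 0.007: level with the rim (lid home at this end). Slides under about 8 N and stays where pushed.
- catch_far (a joint): The same, 52 mm towards the box's +x.
- clamp_lever (a joint): Red lever's angle (rad). 0: points to the box's +x, over the mouth (locked). Grows clockwise from above to 1.65 (points to the box's -y, clear; the lid needs 1.4 or more to go on). About 3 N at the knob; stays where left. Arm 50 mm from pivot to tip, 14 mm wide, underside 10 mm above the rim: passes 4 mm over a lid that is home, strikes one that is not.
- lever_pivot (a point): The lever's vertical hinge axis at the arm's height, 98 mm from the box's centre towards the box's -x, 73.5 mm above the box's origin; axes as the box.
- lever_knob (a point): Middle of the lever's upright black knob, 14 mm across, standing 31 mm above the red arm, 41 mm from the pivot. The point is 12 mm below the knob's top and 96 mm above the box's origin.
- multimeter: Bystander, loose: yellow and black hand multimeter lying flat, 150x78x46 mm. Origin: centre of its underside.
- solder_reel: Bystander, loose: reel of solder standing on its flange, 62x62x39 mm. Origin: centre of its underside.
- flux_bottle: Bystander, loose: upright amber dropper bottle with white nozzle, 27x28x98 mm. Origin: centre of its underside.
- clam_case: Bystander, loose: black oval case, 67x107x38 mm. Origin: centre of its underside.
- mug: Bystander, loose: upright striped mug with a handle, 86x120x90 mm. Origin: centre of its underside.
- sanitiser: Bystander, loose: upright small clear bottle with white cap, 28x37x122 mm. Origin: centre of its underside.

How it is judged:
On the way, in this order (a step that is already met when the one before it is completed fails the run):
1. the lever is swung clear of the box's mouth (beyond 1.2 rad) (value of joint clamp_lever above 1.2 rad), for 0.1 s.
2. the lid is on the box and pressed home at both ends (each spot less than 2 mm above its home height) (z of each of lid_spot_a, lid_spot_b in the frame of box_rim below 0.008 m and horizontal distance between shield_lid and shield_box below 0.008 m and angle between the x axis of shield_lid and the x axis of shield_box, either way round below 0.1 rad and angle between shield_lid's own z axis and vertical below 0.04 rad), for 0.2 s.
At the end, for the whole second after the job is handed in: The lid lies square on the box (centre within 8 mm, turned less than 0.1 rad, level within 0.04 rad) and home at both ends, each yellow spot less than 2 mm above its home height, at rest; the lever is back over the lid's end, less than 0.25 rad from straight in (all of step 2 and value of joint clamp_lever below 0.25 rad and linear speed of shield_lid below 0.02 m/s); the robot touches nothing.
It fails at once if a bystander is pushed more than 30 mm away (distance of any of multimeter, solder_reel, flux_bottle, clam_case, mug, sanitiser from where it was at the start of the episode above 0.03 m).
It fails at once if a bystander is knocked over (angle between any of multimeter, solder_reel, flux_bottle, clam_case, mug, sanitiser's own z axis and vertical above 0.5 rad).
It also fails if it takes over 72 s, if anything falls off the work surface, if the arm or the gripper's body presses on something with over 40 N, if the wrist force passes 120 N, or if a joint passes its speed limit or range.

### The arm

A 6-joint arm with a two-finger parallel gripper is mounted at the origin on a cart in front of the work surface, level with it; the furniture and walls round the work are solid. World frame = base frame: x ahead of the robot, y to its left, z up, the work surface at z = 0. Lengths are in m, angles in rad, forces in N, time in s.
With the tool pointing down it reaches from about 0.35 to 0.975 m from the base axis. Payload 4.9 kg.
Tool frame: the origin (TCP) lies at the very end of the fingers, on their centre line; the grasp point (between the pads) lies 19 mm behind it; z points along the fingers, y is the line along which they close (so a half turn about z gives the same grasp; the last joint's range is limited). The gripper opens to 85 mm and grips with 20 to 120 N. Pads are 22 mm wide; open, the fingers measure 114 mm over their backs; the gripper's body (76 mm by 85 mm) begins 54 mm behind the grasp point. The pads swing forward as they close: fully open they stand 13 mm farther back than shut.
Start: joints at [1.025, 0.053, 1.613, -0, 1.476, -0.119], TCP at [0.259, 0.569, 0.198] pointing down, gripper open.
Joint ranges: [-3.01, 3.01], [-1.01, 2.22], [0.06, 2.58], [-1.02, 4.17], [0.09, 2.62], [-3.14, 3.14]. Speed limits (rad/s): [2.57, 2.57, 3.14, 3.14, 3.14, 3.14].

### API

Orientations are given as a unit quaternion [w, x, y, z].
In Python, from plant import manip gives the robot as it stands.
- The arm moves only by the tool send_rows, never from a script. Its argument "increments" is a list of rows, each an object of numbers: "claw": the closure, from -1 (fully open) to 1 (shut); "dx", "dy", "dz": the shift along the tool's x, y, z in units of 0.5 m (1.0 is 0.5 m); "yaw": the turn about the tool's z in units of 1.5 rad (1.0 is 1.5 rad). A call has 1 to 20 rows; each row is the pose to reach, as a shift and turn from the pose commanded when the call began, along the tool's axes at that moment; what a row does not reach only later rows make up. A row lasts 1/8 s, in which the tool goes at most 62.5 mm and 10.7 degrees, less where a joint would pass 70% of its speed; a pose out of reach is approached as far as the arm can. A call with a number of a shift or a turn outside -1 to 1 is refused whole. A call with a gripper value outside its range is refused whole. The fingers move at their own pace and stop on an object; the grip force is fixed at half the most. Time passes only in rows, so rows that repeat a pose let the fingers close. It gives the time, the measured TCP pose, the force, the opening and the grip force at its end, in the units of the state.
- manip.state(): the state, without advancing time (a new reading comes with each control period).
- manip.grab_frame(name): name is "side" or "top"; returns the picture (480x640x3 uint8, red, green, blue); there is no depth.
- manip.camera_params(name): a dict with "camera_matrix" (3x3 intrinsics, pixels), "extrinsics" (4x4, takes a point from world to camera coordinates). Camera axes: x right, y down, z forward; pixel columns grow to the right and rows downward; lengths in m; the calibration is good to about 2 mm. A picture is of the moment at which its call begins. camera_params takes no time and is no camera call.
- manip.job_done(): hands the job in; it is judged then, once.
The state is a dict: "time": time; "joint_pos": joint angles; "joint_vel": joint speeds; "joint_efforts": joint torques, N m; "tool_pos": TCP position; "tool_rot": TCP orientation; "contact_force": force on the tool from outside, world axes, zero at the start; "ft_torque": the same for the moment, N m; "gripper_width": opening from 0.0 (shut) to 1.0 (fully open); "grasp_force": force on a finger pad.
Only numpy, scipy, OpenCV 4.12 (cv2) and the standard library are available. Lean on these libraries where they do the work, as an engineer would, in place of code of your own. Each camera call takes 0.05 s, during which the arm holds its last target. There are 200 camera calls.

## Working session

There is one attempt and no reset: what is moved stays moved. The work goes in short steps, Python scripts to look and compute and a tool call to move; the robot and the scene stay as the last step left them, time stands still between calls to the robot, and variables do not carry over. Pictures are saved under pics/ and viewed, at most 10 in all, crops included, and the job is handed in when it is done.

Besides the shell and the picture viewer there is one more tool, called after ">>>" as name(argument=value, ...), one argument or row to a line, values as JSON. send_rows: Moves the arm, as the interface text tells. Shifts and turns lie within -1 to 1; 1 stands for 0.5 m of shift or 1.5 rad of turn. Its arguments: {"type":"object","properties":{"increments":{"type":"array","items":{"type":"object","properties":{"claw":{"type":"number"},"dx":{"type":"number"},"dy":{"type":"number"},"dz":{"type":"number"},"yaw":{"type":"number"}}}}},"required":["increments"]}

```bash
mkdir -p pics; cat > h.py <<'E'
import numpy as np, cv2
from plant import manip
def P(n):
    c=manip.camera_params(n); return np.array(c["camera_matrix"]),np.array(c["extrinsics"])
def shot(n,f):
    im=manip.grab_frame(n); cv2.imwrite(f"pics/{f}.png",im[:,:,::-1]); return im
def w(n,u,v,z):
    K,E=P(n); R,t=E[:3,:3],E[:3,3]; d=R.T@np.linalg.inv(K)@[u,v,1]; c=-R.T@t
    return c+d*(z-c[2])/d[2]
def px(n,p):
    K,E=P(n); q=K@(E[:3,:3]@np.array(p)+E[:3,3]); return q[:2]/q[2]
E
python3 - <<'E'
from h import *
shot("top","t0");shot("side","s0")
for n in("top","side"):
    K,E=P(n);print(n,K.round(1).tolist(),(-E[:3,:3].T@E[:3,3]).round(3),E[:3,:3].round(2).tolist())
s=manip.state();print(s)
E
```

```text
top [[482.1, 0.0, 317.6], [0.0, 482.1, 243.9], [0.0, 0.0, 1.0]] [0.362 0.075 1.338] [[0.02, -1.0, 0.01], [-0.99, -0.02, -0.14], [0.14, -0.01, -0.99]]
side [[481.3, 0.0, 326.6], [0.0, 481.3, 235.3], [0.0, 0.0, 1.0]] [ 0.303 -0.845  0.861] [[0.97, -0.24, 0.01], [-0.14, -0.62, -0.77], [0.19, 0.75, -0.63]]
{'time': 0.1, 'joint_pos': array([ 1.02499516e+00,  5.32826696e-02,  1.61414346e+00,  7.78988914e-06,
        1.47598517e+00, -1.19004131e-01]), 'joint_vel': array([ 0.00147469, -0.0006697 , -0.00356039,  0.00076114, -0.00154743,
        0.00089616]), 'joint_efforts': array([ 4.60406427e-04, -3.94899201e+01, -3.71366107e+01, -1.65447309e-04,
        3.82262937e-03,  1.72535420e-05]), 'tool_pos': array([0.25840266, 0.56840777, 0.19719897]), 'tool_rot': array([-3.00391787e-04,  2.11782820e-01,  9.77316331e-01, -8.58285581e-04]), 'contact_force': array([-0.48567569,  0.12186825, -0.20640307]), 'ft_torque': array([ 0.01616732, -0.02897008,  0.00411275]), 'grasp_force': 0.0, 'gripper_width': 1.0009302483699403}
```

View pics/t0.png

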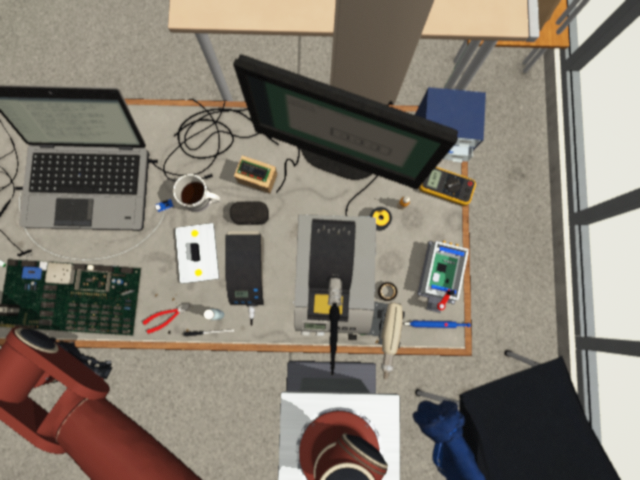

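View pics/s0.png

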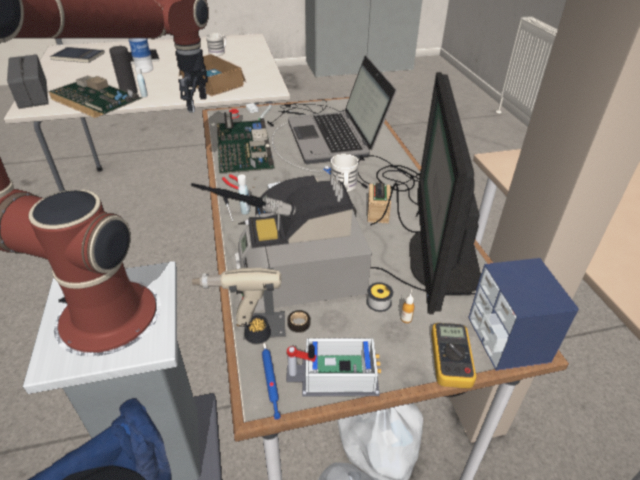

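The top view shows the box at about (446,270) with its lever near (445,298), the lid at (197,253) and the soldering station in between. I'll enlarge both objects.

```bash
python3 - <<'E'
from h import *
t=cv2.imread("pics/t0.png");s=cv2.imread("pics/s0.png")
a=cv2.resize(t[230:320,405:485],(400,450),interpolation=cv2.INTER_CUBIC)
b=cv2.resize(t[213:303,157:237],(400,450),interpolation=cv2.INTER_CUBIC)
cv2.imwrite("pics/c0.png",np.hstack([a,b]))
cv2.imwrite("pics/c1.png",cv2.resize(s[325:405,270:390],(780,520),interpolation=cv2.INTER_CUBIC))
print(px("top",[0,0,0]),px("top",[0.4,0,0]))
print(w("top",446,270,.06),w("top",197,253,.018))
E
```

```text
[338.37742097 451.95246318] [340.65725851 299.63784845]
[ 0.48295585 -0.276214    0.06      ] [0.5183346  0.39856446 0.018     ]
```

View pics/c0.png

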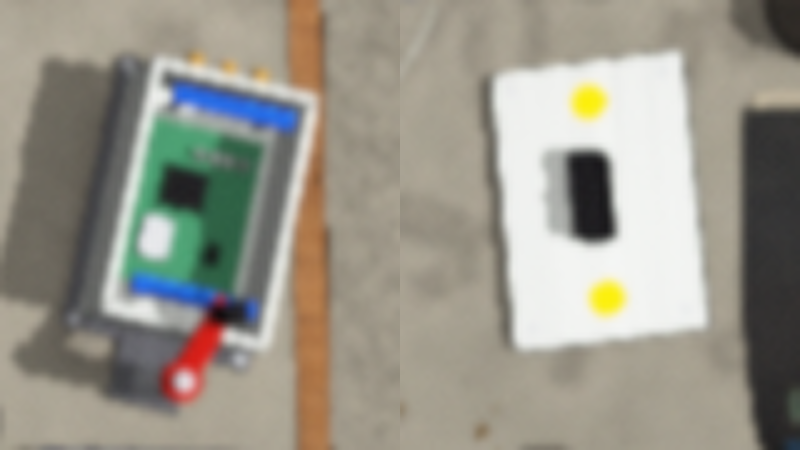

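View pics/c1.png

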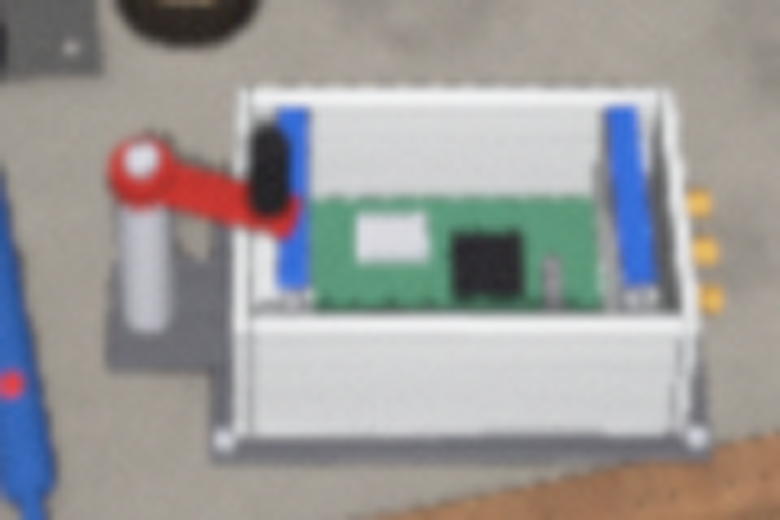

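```bash
python3 - <<'E'
from h import *
T=lambda x,y,z,o:w("top",o[0]+(x+.5)/5-.5,o[1]+(y+.5)/5-.5,z)[:2]
S=lambda x,y,z:w("side",270+(x+.5)/6.5-.5,325+(y+.5)/6.5-.5,z)[:2]
def rep(n,c):
    c=np.array(c); x=(c[0]+c[1]-c[2]-c[3])/2; y=(c[0]+c[3]-c[1]-c[2])/2
    print(n,c.round(4).tolist(),"ctr",c.mean(0).round(4),"L",np.linalg.norm(x).round(4),np.linalg.norm(y).round(4),"ang",np.arctan2(x[1],x[0]).round(3),(np.arctan2(y[1],y[0])-np.pi/2).round(3))
    return c.mean(0),np.arctan2(x[1],x[0])
o=(405,230)
# far-left, far-right, near-right, near-left
b,a=rep("boxtop",[T(*p,.06,o) for p in((153,57),(318,95),(266,348),(104,312))])
bs,as_=rep("boxside",[S(*p,.06) for p in((670,93),(690,320),(240,320),(243,93))])
o2=(157,213)
l,la=rep("lid",[T(x-400,y,.018,o2) for x,y in((490,72),(683,52),(707,327),(515,350))])
s1,s2=T(188,102,.018,o2),T(207,298,.018,o2);d=s1-s2
print("spots ctr",(s1+s2)/2,np.linalg.norm(d),np.arctan2(d[1],d[0]))
print("griptop",T(590-400,195,.046,o2))
for z in(.078,.082):print("pivot",z,T(184,381,z,o),S(141,159,z), "pred",b+-.098*np.array([np.cos(a),np.sin(a)]))
print("knob",T(235,310,.108,o),S(270,135,.108))
# tool geometry
from scipy.spatial.transform import Rotation as R
q=manip.state()["tool_rot"];print(R.from_quat(np.r_[q[1:],q[0]]).as_matrix().round(3))
# fit: project knob pts for theta
E
```

```text
boxtop [[0.5605, -0.2484], [0.5419, -0.3368], [0.4063, -0.3062], [0.4233, -0.2206]] ctr [ 0.483 -0.278] L 0.1395 0.0888 ang -0.211 -0.202
boxside [[0.5595, -0.2484], [0.539, -0.331], [0.4077, -0.3004], [0.4261, -0.2175]] ctr [ 0.4831 -0.2743] L 0.1358 0.085 ang -0.228 -0.23
lid [[0.5895, 0.4647], [0.6033, 0.3585], [0.4509, 0.3373], [0.436, 0.4413]] ctr [0.5199 0.4004] L 0.1546 0.1061 ang 0.145 0.136
spots ctr [0.51969951 0.40114875] 0.10970027967045237 0.15286475651400705
griptop [0.5186607  0.39836589]
pivot 0.078 [ 0.38763866 -0.25779503] [ 0.38770521 -0.24932044] pred [ 0.38715463 -0.25751927]
pivot 0.082 [ 0.38755592 -0.25674023] [ 0.38727441 -0.25236451] pred [ 0.38715463 -0.25751927]
knob [ 0.42350762 -0.27645723] [ 0.42333938 -0.27219454]
[[-0.91   0.414 -0.001]
 [ 0.414  0.91  -0.002]
 [ 0.    -0.002 -1.   ]]
```

The box centre measures about (0.483,-0.277) at -0.212 rad. The lid is at (0.520,0.400) at 0.148 rad. Both sizes match what's given. The lever sits at about 0.27 rad, and its pivot-to-knob distance of 41 mm checks out. Next I'll get the height of the obstacle in the middle, then move.

```bash
python3 - <<'E'
from h import *
def tri(a,b):
    M=[P(n)[0]@P(n)[1][:3] for n in("top","side")]
    X=cv2.triangulatePoints(M[0],M[1],np.float64(a).reshape(2,1),np.float64(b).reshape(2,1)).ravel();return (X[:3]/X[3]).round(3)
print("rod tip",tri((333,372),(193,186)),"rod base",tri((336,282),(290,208)),"gun tip",tri((388,368),(197,281)),"gun back",tri((397,308),(278,272)),
"station corner",tri((376,217),(371,258)),"monitor corner",tri((455,130),(480,170)), "sanit",tri((215,313),(241,178)),"flux",tri((404,199),(410,296)))
# required shift of tool to above the knob
def sh(target,yawx):
    s=manip.state();from scipy.spatial.transform import Rotation as R
    q=s["tool_rot"];M=R.from_quat(np.r_[q[1:],q[0]]).as_matrix()
    d=M.T@(np.array(target)-s["tool_pos"]);a=np.arctan2(M[1,0],M[0,0]);y=(a-yawx+np.pi)%(2*np.pi)-np.pi
    print("tool x ang",a,"row",(d/.5).round(4),"yaw",round(y/1.5,4))
sh([.4235,-.276,.45],2.66)
E
```

```text
rod tip [0.241 0.031 0.305] rod base [0.437 0.023 0.223] gun tip [ 0.229 -0.106  0.165] gun back [ 0.382 -0.126  0.175] station corner [ 0.606 -0.08   0.13 ] monitor corner [ 0.737 -0.203  0.417] sanit [0.354 0.318 0.131] flux [ 0.672 -0.163  0.074]
tool x ang 2.714794674465861 row [-0.9996 -1.4015 -0.5033] yaw 0.0365
```

```bash
cat >> h.py <<'E'
def sh(*targets):
    from scipy.spatial.transform import Rotation as R
    s=manip.state();q=s["tool_rot"];M=R.from_quat(np.r_[q[1:],q[0]]).as_matrix()
    a=np.arctan2(M[1,0],M[0,0]); print("t",round(s["time"],2),"tcp",s["tool_pos"].round(4),"xang",a.round(3),"F",s["contact_force"].round(1),"w",round(s["gripper_width"],3))
    for x,y,z,ang in targets:
        d=M.T@(np.array([x,y,z])-s["tool_pos"]);yw=(a-ang+np.pi)%(2*np.pi)-np.pi
        print((d/.5).round(3),"yaw",round(yw/1.5,3))
E
python3 -c "
from h import *
sh((.30,.50,.43,2.66),(.46,.2,.45,2.66))"
```

```text
t 0.1 tcp [0.2584 0.5684 0.1972] xang 2.715 F [-0.5  0.1 -0.2] w 1.001
[-0.132 -0.091 -0.465] yaw 0.037
[-0.672 -0.505 -0.505] yaw 0.037
```

>>> send_rows(
  increments=[
    {"claw": -0.2,"dx": -0.13,"dy": -0.09,"dz": -0.465,"yaw": 0.037},
    {"claw": -0.2,"dx": -0.13,"dy": -0.09,"dz": -0.465,"yaw": 0.037},
    {"claw": -0.2,"dx": -0.13,"dy": -0.09,"dz": -0.465,"yaw": 0.037},
    {"claw": -0.2,"dx": -0.13,"dy": -0.09,"dz": -0.465,"yaw": 0.037},
    {"claw": -0.2,"dx": -0.67,"dy": -0.5,"dz": -0.5,"yaw": 0.037},
    {"claw": -0.2,"dx": -0.67,"dy": -0.5,"dz": -0.5,"yaw": 0.037},
    {"claw": -0.2,"dx": -0.67,"dy": -0.5,"dz": -0.5,"yaw": 0.037},
    {"claw": -0.2,"dx": -0.67,"dy": -0.5,"dz": -0.5,"yaw": 0.037},
    {"claw": -0.2,"dx": -0.67,"dy": -0.5,"dz": -0.5,"yaw": 0.037},
    {"claw": -0.2,"dx": -0.67,"dy": -0.5,"dz": -0.5,"yaw": 0.037},
    {"claw": -0.2,"dx": -0.67,"dy": -0.5,"dz": -0.5,"yaw": 0.037},
  ],
)

```text
time: 1.48
tool_pos: [0.4608, 0.2012, 0.4477]
tool_rot: [-0.0, 0.241, 0.971, -0.0]
contact_force: [-0.3, -0.3, -0.5]
gripper_width: 0.6
grasp_force: 0.0
```

```bash
python3 -c "
from h import *
sh((.4235,-.276,.42,2.66),(.4235,-.276,.15,2.66),(.4235,-.275,.084,2.66))"
```

```text
t 1.48 tcp [0.4608 0.2012 0.4477] xang 2.656 F [-0.3 -0.3 -0.5] w 0.6
[-0.38  -0.879  0.056] yaw -0.003
[-0.38  -0.878  0.596] yaw -0.003
[-0.379 -0.876  0.728] yaw -0.003
```

>>> send_rows(
  increments=[
    {"claw": -0.2,"dx": -0.38,"dy": -0.878,"dz": 0.03},
    {"claw": -0.2,"dx": -0.38,"dy": -0.878,"dz": 0.03},
    {"claw": -0.2,"dx": -0.38,"dy": -0.878,"dz": 0.03},
    {"claw": -0.2,"dx": -0.38,"dy": -0.878,"dz": 0.03},
    {"claw": -0.2,"dx": -0.38,"dy": -0.878,"dz": 0.03},
    {"claw": -0.2,"dx": -0.38,"dy": -0.878,"dz": 0.03},
    {"claw": -0.2,"dx": -0.38,"dy": -0.878,"dz": 0.05},
    {"claw": -0.2,"dx": -0.38,"dy": -0.878,"dz": 0.05},
    {"claw": -0.2,"dx": -0.38,"dy": -0.878,"dz": 0.05},
    {"claw": -0.2,"dx": -0.38,"dy": -0.878,"dz": 0.6},
    {"claw": -0.2,"dx": -0.38,"dy": -0.878,"dz": 0.6},
    {"claw": -0.2,"dx": -0.38,"dy": -0.878,"dz": 0.6},
    {"claw": -0.2,"dx": -0.38,"dy": -0.878,"dz": 0.6},
    {"claw": -0.2,"dx": -0.38,"dy": -0.878,"dz": 0.6},
    {"claw": -0.2,"dx": -0.38,"dy": -0.878,"dz": 0.6},
  ],
)

```text
invalid input
```

```bash
python3 - <<'E'
from h import *
sh((.4235,-.275,.084,2.66))
t=shot("top","t1");s=shot("side","s1")
a=t[230:320,405:485];b=s[300:400,260:380]
cv2.imwrite("pics/c2.png",np.hstack([cv2.resize(a,(400,450),interpolation=2),cv2.resize(b,(400,450),interpolation=2)])[:,:,::-1])
E
```

```text
t 1.48 tcp [0.4608 0.2012 0.4477] xang 2.656 F [-0.3 -0.3 -0.5] w 0.6
[-0.379 -0.876  0.728] yaw -0.003
```

View pics/c2.png

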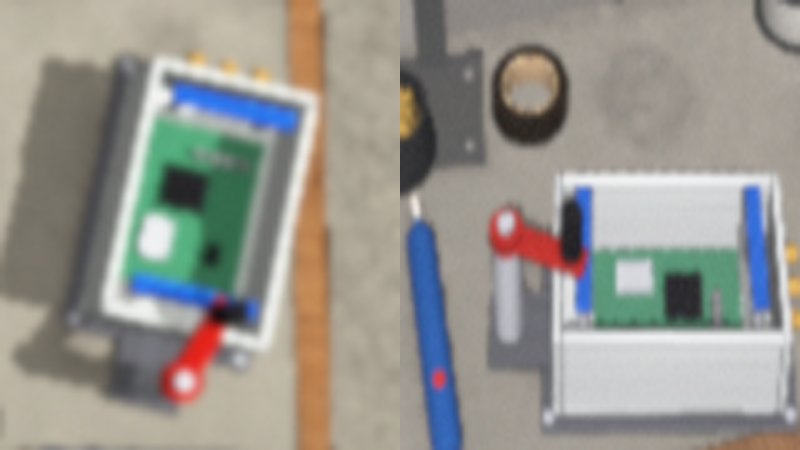

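The call was refused, so the arm hasn't moved and the picture shows the same scene as before. The missing yaw is the likely cause, so I'll send all the fields.

>>> send_rows(
  increments=[
    {"claw": -0.2,"dx": -0.38,"dy": -0.878,"dz": 0.03,"yaw": 0},
    {"claw": -0.2,"dx": -0.38,"dy": -0.878,"dz": 0.03,"yaw": 0},
    {"claw": -0.2,"dx": -0.38,"dy": -0.878,"dz": 0.03,"yaw": 0},
    {"claw": -0.2,"dx": -0.38,"dy": -0.878,"dz": 0.03,"yaw": 0},
    {"claw": -0.2,"dx": -0.38,"dy": -0.878,"dz": 0.03,"yaw": 0},
    {"claw": -0.2,"dx": -0.38,"dy": -0.878,"dz": 0.03,"yaw": 0},
    {"claw": -0.2,"dx": -0.38,"dy": -0.878,"dz": 0.05,"yaw": 0},
    {"claw": -0.2,"dx": -0.38,"dy": -0.878,"dz": 0.05,"yaw": 0},
    {"claw": -0.2,"dx": -0.38,"dy": -0.878,"dz": 0.05,"yaw": 0},
    {"claw": -0.2,"dx": -0.38,"dy": -0.878,"dz": 0.6,"yaw": 0},
    {"claw": -0.2,"dx": -0.38,"dy": -0.878,"dz": 0.6,"yaw": 0},
    {"claw": -0.2,"dx": -0.38,"dy": -0.878,"dz": 0.6,"yaw": 0},
    {"claw": -0.2,"dx": -0.38,"dy": -0.878,"dz": 0.6,"yaw": 0},
    {"claw": -0.2,"dx": -0.38,"dy": -0.878,"dz": 0.6,"yaw": 0},
    {"claw": -0.2,"dx": -0.38,"dy": -0.878,"dz": 0.6,"yaw": 0},
  ],
)

```text
time: 3.45
tool_pos: [0.4244, -0.2714, 0.146]
tool_rot: [-0.002, 0.237, 0.971, 0.001]
contact_force: [0.5, -0.3, 0.7]
gripper_width: 0.596
grasp_force: 0.0
```

```bash
python3 - <<'E'
from h import *
sh((.4235,-.275,.084,2.66))
t=shot("top","t2");s=shot("side","s2")
a=t[230:320,405:485];b=s[280:380,240:360]
cv2.imwrite("pics/c3.png",np.hstack([cv2.resize(a,(400,450),interpolation=2),cv2.resize(b,(400,450),interpolation=2)])[:,:,::-1])
E
```

```text
t 3.45 tcp [ 0.4244 -0.2714  0.146 ] xang 2.662 F [ 0.5 -0.3  0.7] w 0.596
[-0.002 -0.007  0.124] yaw 0.001
```

View pics/c3.png

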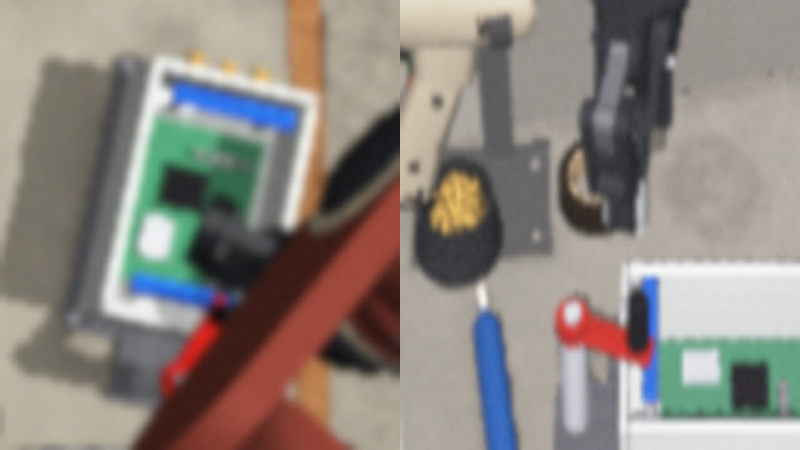

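>>> send_rows(
  increments=[
    {"claw": -0.2,"dx": 0,"dy": 0,"dz": 0.08,"yaw": 0},
    {"claw": -0.2,"dx": 0,"dy": 0,"dz": 0.127,"yaw": 0},
    {"claw": -0.2,"dx": 0,"dy": 0,"dz": 0.127,"yaw": 0},
    {"claw": 1,"dx": 0,"dy": 0,"dz": 0.127,"yaw": 0},
    {"claw": 1,"dx": 0,"dy": 0,"dz": 0.127,"yaw": 0},
    {"claw": 1,"dx": 0,"dy": 0,"dz": 0.127,"yaw": 0},
    {"claw": 1,"dx": 0,"dy": 0,"dz": 0.127,"yaw": 0},
  ],
)

```text
time: 4.42
tool_pos: [0.4251, -0.2745, 0.0853]
tool_rot: [0.0, 0.239, 0.971, -0.0]
contact_force: [-0.4, -0.5, 0.0]
gripper_width: -0.002
grasp_force: 0.0
```

```bash
python3 - <<'E'
from h import *
p=np.array([.387,-.2573]);a=-.212
L=[]
for th in (.27,.5,.75,1.0,1.25,1.5,1.6):
    f=a-th;k=p+.041*np.array([np.cos(f),np.sin(f)]);L.append((*k,.084,f+np.pi))
sh(*L)
E
```

```text
t 4.42 tcp [ 0.4251 -0.2745  0.0853] xang 2.659 F [-0.4 -0.5  0. ] w -0.002
[ 0.002 -0.005  0.003] yaw -0.0
[ 0.004 -0.023  0.003] yaw 0.153
[ 0.011 -0.043  0.003] yaw 0.32
[ 0.022 -0.059  0.003] yaw 0.486
[ 0.038 -0.073  0.003] yaw 0.653
[ 0.056 -0.082  0.003] yaw 0.82
[ 0.064 -0.084  0.003] yaw 0.886
```

The gripper closed on nothing, so I'll look.

```bash
python3 - <<'E'
from h import *
t=shot("top","t3");s=shot("side","s3")
a=t[250:320,415:485];b=s[305:385,270:350]
cv2.imwrite("pics/c4.png",np.hstack([cv2.resize(a,(400,400),interpolation=2),cv2.resize(b,(400,400),interpolation=2)])[:,:,::-1])
print(px("side",[.4251,-.2745,.0853]),px("top",[.4251,-.2745,.0853]),px("side",[.4235,-.276,.108]),px("side",[.4235,-.276,.077]))
E
```

```text
[312.31368871 353.41165497] [448.35337722 291.35354216] [311.61710922 346.8909867 ] [311.70012486 356.78873716]
```

View pics/c4.png

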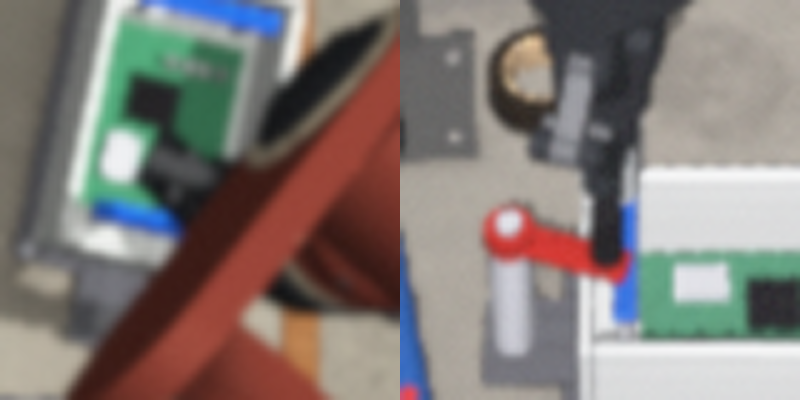

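```bash
python3 - <<'E'
from h import *
print("c3 tcp side",px("side",[.4244,-.2714,.150]),px("top",[.4244,-.2714,.15]))
s=cv2.imread("pics/s3.png")
im=cv2.resize(s[325:365,290:335],(675,600),interpolation=cv2.INTER_CUBIC)
cv2.imwrite("pics/c5.png",im)
E
```

```text
c3 tcp side [311.44536268 330.82170288] [454.38587147 290.43722496]
```

View pics/c5.png

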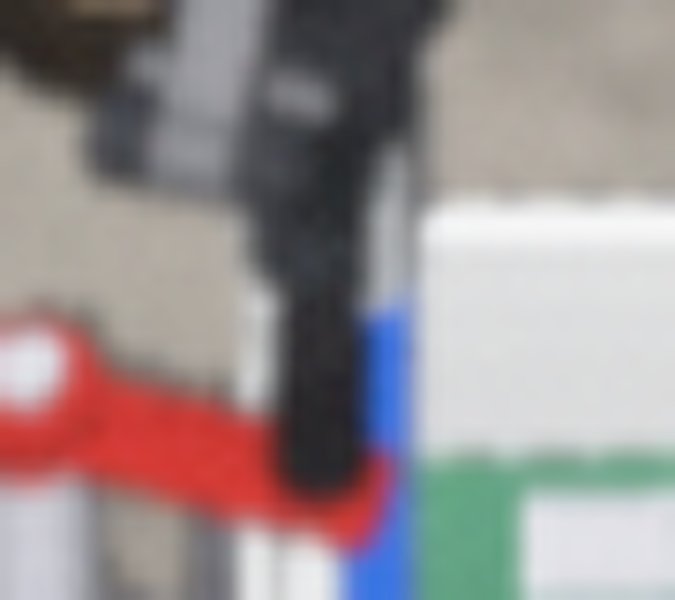

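```bash
python3 - <<'E'
from h import *
for d in((0,0,0),(0,0,.013),(0,0,.042),(0,.022,.013)):
    p=np.array([.2584,.5684,.1972])+d;print(d,px("side",p).round(1),px("top",p).round(1))
for d in((0,0,0),(0,0,.029),(0,.022,0)):
    p=np.array([.4251,-.2745,.0853])+d;print(d,px("side",p).round(1),px("top",p).round(1))
for n,(y0,y1,x0,x1) in(("s0",(60,125,160,220)),("t0",(330,400,50,130))):
    im=cv2.imread(f"pics/{n}.png")[y0:y1,x0:x1]; cv2.imwrite(f"pics/{n}c.png",im)
a=cv2.resize(cv2.imread("pics/s0c.png"),(390,422),interpolation=2);b=cv2.resize(cv2.imread("pics/t0c.png"),(400,422),interpolation=2)
cv2.imwrite("pics/c6.png",np.hstack([a,b]))
E
```

```text
(0, 0, 0) [199.8 119.9] [ 98.3 353.5]
(0, 0, 0.013) [199.1 116. ] [ 95.8 354. ]
(0, 0, 0.042) [197.7 107. ] [ 89.9 355.1]
(0, 0.022, 0.013) [198.9 112.9] [ 86.1 353.8]
(0, 0, 0) [312.3 353.4] [448.4 291.4]
(0, 0, 0.029) [312.2 344.1] [451.5 290.8]
(0, 0.022, 0) [309.9 344.6] [439.9 291.2]
```

View pics/c6.png

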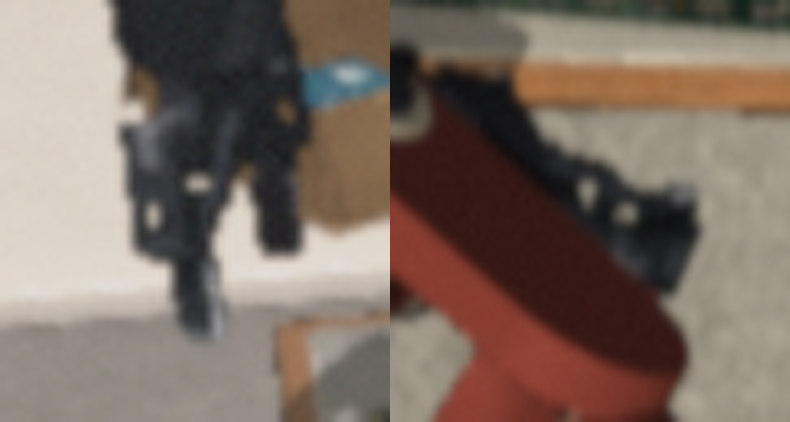

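The pictures show the real fingertips about 29 mm above the reported TCP: row 344 against 353 here, and the start picture agrees. So the fingers closed above the knob. I'll open, go 22 mm lower, where the tips stay above the rim either way, and close again.

>>> send_rows(
  increments=[
    {"claw": -0.2,"dx": 0,"dy": 0,"dz": 0,"yaw": 0},
    {"claw": -0.2,"dx": 0,"dy": 0,"dz": 0,"yaw": 0},
    {"claw": -0.2,"dx": 0,"dy": 0,"dz": 0,"yaw": 0},
    {"claw": -0.2,"dx": 0,"dy": 0,"dz": 0.02,"yaw": 0},
    {"claw": -0.2,"dx": 0,"dy": 0,"dz": 0.044,"yaw": 0},
    {"claw": -0.2,"dx": 0,"dy": 0,"dz": 0.044,"yaw": 0},
    {"claw": 1,"dx": 0,"dy": 0,"dz": 0.044,"yaw": 0},
    {"claw": 1,"dx": 0,"dy": 0,"dz": 0.044,"yaw": 0},
    {"claw": 1,"dx": 0,"dy": 0,"dz": 0.044,"yaw": 0},
    {"claw": 1,"dx": 0,"dy": 0,"dz": 0.044,"yaw": 0},
  ],
)

```text
time: 5.78
tool_pos: [0.4252, -0.2751, 0.0635]
tool_rot: [0.001, 0.239, 0.971, -0.001]
contact_force: [-1.1, -2.6, 0.5]
gripper_width: 0.128
grasp_force: 58.6
```

The knob is gripped: about 11 mm opening and 59 N. Now the arc to swing the lever clear.

```bash
python3 - <<'E'
from h import *
p=np.array([.3875,-.2563]);a=-.212;s=manip.state()["tool_pos"]
d=s[:2]-p;print("r",np.linalg.norm(d),"th",a-np.arctan2(d[1],d[0]))
L=[]
for th in np.linspace(.28,1.58,10)[1:]:
    f=a-th;k=p+.041*np.array([np.cos(f),np.sin(f)]);L.append((*k,.0635,f+np.pi))
sh(*L)
E
```

```text
r 0.042164533899610446 th 0.25138062905820213
t 5.78 tcp [ 0.4252 -0.2751  0.0635] xang 2.659 F [-1.1 -2.6  0.5] w 0.128
[ 0.003 -0.014 -0.   ] yaw 0.103
[ 0.006 -0.026 -0.   ] yaw 0.199
[ 0.01  -0.037 -0.   ] yaw 0.295
[ 0.016 -0.047 -0.   ] yaw 0.392
[ 0.023 -0.056 -0.   ] yaw 0.488
[ 0.032 -0.065 -0.   ] yaw 0.584
[ 0.041 -0.071 -0.   ] yaw 0.681
[ 0.052 -0.077 -0.   ] yaw 0.777
[ 0.063 -0.081 -0.   ] yaw 0.873
```

>>> send_rows(
  increments=[
    {"claw": 1,"dx": 0.002,"dy": -0.013,"dz": 0,"yaw": 0.1},
    {"claw": 1,"dx": 0.005,"dy": -0.026,"dz": 0,"yaw": 0.2},
    {"claw": 1,"dx": 0.01,"dy": -0.037,"dz": 0,"yaw": 0.295},
    {"claw": 1,"dx": 0.016,"dy": -0.047,"dz": 0,"yaw": 0.39},
    {"claw": 1,"dx": 0.023,"dy": -0.056,"dz": 0,"yaw": 0.49},
    {"claw": 1,"dx": 0.032,"dy": -0.065,"dz": 0,"yaw": 0.585},
    {"claw": 1,"dx": 0.041,"dy": -0.071,"dz": 0,"yaw": 0.68},
    {"claw": 1,"dx": 0.052,"dy": -0.077,"dz": 0,"yaw": 0.78},
    {"claw": 1,"dx": 0.063,"dy": -0.081,"dz": 0,"yaw": 0.875},
    {"claw": 1,"dx": 0.063,"dy": -0.081,"dz": 0,"yaw": 0.875},
    {"claw": 1,"dx": 0.063,"dy": -0.081,"dz": 0,"yaw": 0.875},
  ],
)

```text
time: 7.15
tool_pos: [0.3778, -0.2965, 0.0635]
tool_rot: [0.0, 0.781, 0.625, -0.001]
contact_force: [-4.3, -4.0, 3.7]
gripper_width: 0.124
grasp_force: 59.1
```

```bash
python3 - <<'E'
from h import *
sh((.37,-.30,.45,2.9),(.46,.0,.47,3.1))
E
```

```text
t 7.15 tcp [ 0.3778 -0.2965  0.0635] xang 1.349 F [-4.3 -4.   3.7] w 0.124
[-0.012 -0.014 -0.773] yaw -1.034
[ 0.613  0.029 -0.814] yaw -1.167
```

>>> send_rows(
  increments=[
    {"claw": -0.2,"dx": 0,"dy": 0,"dz": 0,"yaw": 0},
    {"claw": -0.2,"dx": 0,"dy": 0,"dz": 0,"yaw": 0},
    {"claw": -0.2,"dx": 0,"dy": 0,"dz": 0,"yaw": 0},
    {"claw": -0.2,"dx": 0,"dy": 0,"dz": -0.1,"yaw": 0},
    {"claw": -0.2,"dx": 0,"dy": 0,"dz": -0.74,"yaw": 0},
    {"claw": -0.2,"dx": 0,"dy": 0,"dz": -0.74,"yaw": -0.2},
    {"claw": -0.2,"dx": 0,"dy": 0,"dz": -0.74,"yaw": -0.4},
    {"claw": -0.2,"dx": 0,"dy": 0,"dz": -0.74,"yaw": -0.6},
    {"claw": -0.2,"dx": 0,"dy": 0,"dz": -0.74,"yaw": -0.8},
    {"claw": -0.2,"dx": 0.61,"dy": 0.03,"dz": -0.74,"yaw": -1},
    {"claw": -0.2,"dx": 0.61,"dy": 0.03,"dz": -0.74,"yaw": -1},
    {"claw": -0.2,"dx": 0.61,"dy": 0.03,"dz": -0.74,"yaw": -1},
    {"claw": -0.2,"dx": 0.61,"dy": 0.03,"dz": -0.74,"yaw": -1},
    {"claw": -0.2,"dx": 0.61,"dy": 0.03,"dz": -0.74,"yaw": -1},
    {"claw": -0.2,"dx": 0.61,"dy": 0.03,"dz": -0.74,"yaw": -1},
  ],
)

```text
time: 9.02
tool_pos: [0.4608, 0.0019, 0.4326]
tool_rot: [-0.0, 0.143, 0.99, 0.0]
contact_force: [0.0, -0.2, -0.6]
gripper_width: 0.598
grasp_force: 0.0
```

```bash
python3 - <<'E'
from h import *
sh((.4,.0,.42,3.29),(.52,.4,.40,3.29),(.52,.4,.08,3.29))
t=shot("top","t4")
cv2.imwrite("pics/c7.png",cv2.resize(t[230:320,405:485],(640,600),interpolation=2)[:,:,::-1])
m=(t[:,:,0].astype(int)>150)&(t[:,:,1]<60)&(t[:,:,2]<60);m[:, :405]=0;m[:230]=0
ys,xs=np.nonzero(m);print(len(xs),xs.min(),xs.max(),ys.min(),ys.max())
for f in(-.212-1.57,):
  for r in(0,.05):print(px("top",[.3875+r*np.cos(f),-.2563+r*np.sin(f),.077]))
E
```

```text
t 9.03 tcp [0.4608 0.0019 0.4326] xang 2.854 F [ 0.  -0.2 -0.6] w 0.598
[ 0.116 -0.038  0.025] yaw -0.291
[0.112 0.797 0.066] yaw -0.291
[0.112 0.797 0.706] yaw -0.291
15 438 449 304 308
[440.72589815 305.84674069]
[459.56630923 310.32948105]
```

>>> send_rows(
  increments=[
    {"claw": -0.2,"dx": 0.112,"dy": 0.797,"dz": 0.066,"yaw": -0.1},
    {"claw": -0.2,"dx": 0.112,"dy": 0.797,"dz": 0.066,"yaw": -0.2},
    {"claw": -0.2,"dx": 0.112,"dy": 0.797,"dz": 0.066,"yaw": -0.291},
    {"claw": -0.2,"dx": 0.112,"dy": 0.797,"dz": 0.066,"yaw": -0.291},
    {"claw": -0.2,"dx": 0.112,"dy": 0.797,"dz": 0.066,"yaw": -0.291},
    {"claw": -0.2,"dx": 0.112,"dy": 0.797,"dz": 0.066,"yaw": -0.291},
    {"claw": -0.2,"dx": 0.112,"dy": 0.797,"dz": 0.066,"yaw": -0.291},
    {"claw": -0.2,"dx": 0.112,"dy": 0.797,"dz": 0.7,"yaw": -0.291},
    {"claw": -0.2,"dx": 0.112,"dy": 0.797,"dz": 0.7,"yaw": -0.291},
    {"claw": -0.2,"dx": 0.112,"dy": 0.797,"dz": 0.7,"yaw": -0.291},
    {"claw": -0.2,"dx": 0.112,"dy": 0.797,"dz": 0.7,"yaw": -0.291},
    {"claw": -0.2,"dx": 0.112,"dy": 0.797,"dz": 0.7,"yaw": -0.291},
    {"claw": -0.2,"dx": 0.112,"dy": 0.797,"dz": 0.7,"yaw": -0.291},
    {"claw": -0.2,"dx": 0.112,"dy": 0.797,"dz": 0.8,"yaw": -0.291},
    {"claw": -0.2,"dx": 0.112,"dy": 0.797,"dz": 0.8,"yaw": -0.291},
  ],
)

```text
time: 10.95
tool_pos: [0.5218, 0.3943, 0.0314]
tool_rot: [-0.002, -0.07, 0.998, -0.001]
contact_force: [0.2, -0.3, 0.5]
gripper_width: 0.605
grasp_force: 0.0
```

```bash
python3 - <<'E'
from h import *
sh((.52,.4,.01,3.29),(.52,.4,-.004,3.29))
E
```

```text
t 10.95 tcp [0.5218 0.3943 0.0314] xang -3.001 F [ 0.2 -0.3  0.5] w 0.605
[0.002 0.012 0.043] yaw -0.005
[0.002 0.012 0.071] yaw -0.005
```

>>> send_rows(
  increments=[
    {"claw": -0.2,"dx": 0,"dy": 0,"dz": 0.03,"yaw": 0},
    {"claw": -0.2,"dx": 0,"dy": 0,"dz": 0.06,"yaw": 0},
    {"claw": -0.2,"dx": 0,"dy": 0,"dz": 0.06,"yaw": 0},
  ],
)

```text
time: 11.32
tool_pos: [0.5221, 0.3956, 0.002]
tool_rot: [-0.001, -0.071, 0.997, -0.0]
contact_force: [-0.2, -0.0, 0.7]
gripper_width: 0.604
grasp_force: 0.0
```

```bash
python3 - <<'E'
from h import *
sh((.52,.4,.00,3.29))
t=shot("top","t5");s=shot("side","s5")
K=lambda im,r:cv2.resize(im[r[0]:r[1],r[2]:r[3]],(400,400),interpolation=2)
p=px("side",[.52,.4,.04]).astype(int)
print(p)
cv2.imwrite("pics/c8.png",np.hstack([K(t,(215,295,155,235)),K(s,(p[1]-35,p[1]+35,p[0]-35,p[0]+35))])[:,:,::-1])
E
```

```text
t 11.32 tcp [0.5221 0.3956 0.002 ] xang -3.0 F [-0.2 -0.   0.7] w 0.604
[0.003 0.009 0.004] yaw -0.004
[295 182]
```

At a reported z of 0.002, below the plate top, there's no contact, which confirms the offset. I'll go a little lower, centre, and grip.

>>> send_rows(
  increments=[
    {"claw": -0.2,"dx": 0.002,"dy": 0.008,"dz": 0.006,"yaw": 0},
    {"claw": -0.2,"dx": 0.002,"dy": 0.008,"dz": 0.012,"yaw": 0},
    {"claw": -0.2,"dx": 0.002,"dy": 0.008,"dz": 0.012,"yaw": 0},
    {"claw": 1,"dx": 0.002,"dy": 0.008,"dz": 0.012,"yaw": 0},
    {"claw": 1,"dx": 0.002,"dy": 0.008,"dz": 0.012,"yaw": 0},
    {"claw": 1,"dx": 0.002,"dy": 0.008,"dz": 0.012,"yaw": 0},
    {"claw": 1,"dx": 0.002,"dy": 0.008,"dz": 0.012,"yaw": 0},
  ],
)

```text
time: 12.3
tool_pos: [0.5216, 0.4001, -0.0026]
tool_rot: [0.0, -0.071, 0.997, 0.0]
contact_force: [-0.2, 0.3, 3.1]
gripper_width: 0.219
grasp_force: 61.8
```

```bash
python3 - <<'E'
from h import *
sh((.52,.4,.40,3.29),(.45,.05,.42,3.1))
E
```

```text
t 12.3 tcp [ 0.5216  0.4001 -0.0026] xang -3.0 F [-0.2  0.3  3.1] w 0.219
[ 0.002  0.001 -0.805] yaw -0.004
[ 0.24  -0.673 -0.846] yaw 0.122
```

>>> send_rows(
  increments=[
    {"claw": 1,"dx": 0,"dy": 0,"dz": -0.06,"yaw": 0},
    {"claw": 1,"dx": 0,"dy": 0,"dz": -0.16,"yaw": 0},
    {"claw": 1,"dx": 0,"dy": 0,"dz": -0.28,"yaw": 0},
    {"claw": 1,"dx": 0,"dy": 0,"dz": -0.4,"yaw": 0},
    {"claw": 1,"dx": 0,"dy": 0,"dz": -0.52,"yaw": 0},
    {"claw": 1,"dx": 0,"dy": 0,"dz": -0.64,"yaw": 0},
    {"claw": 1,"dx": 0,"dy": 0,"dz": -0.76,"yaw": 0},
    {"claw": 1,"dx": 0.03,"dy": -0.09,"dz": -0.84,"yaw": 0.02},
    {"claw": 1,"dx": 0.07,"dy": -0.19,"dz": -0.84,"yaw": 0.04},
    {"claw": 1,"dx": 0.11,"dy": -0.3,"dz": -0.84,"yaw": 0.06},
    {"claw": 1,"dx": 0.15,"dy": -0.41,"dz": -0.84,"yaw": 0.08},
    {"claw": 1,"dx": 0.19,"dy": -0.52,"dz": -0.84,"yaw": 0.1},
    {"claw": 1,"dx": 0.22,"dy": -0.61,"dz": -0.84,"yaw": 0.12},
    {"claw": 1,"dx": 0.24,"dy": -0.67,"dz": -0.84,"yaw": 0.12},
    {"claw": 1,"dx": 0.24,"dy": -0.67,"dz": -0.84,"yaw": 0.12},
  ],
)

```text
time: 14.18
tool_pos: [0.4491, 0.0495, 0.4157]
tool_rot: [-0.001, 0.021, 1.0, -0.0]
contact_force: [0.7, 0.5, -2.7]
gripper_width: 0.214
grasp_force: 61.1
```

```bash
python3 - <<'E'
from h import *
# TCP offset +1.6mm along lid x' from lid centre -> at box: tcp = c + 1.6mm*(cos,sin)(-.212)
c=np.array([.483,-.2765])+.0016*np.array([np.cos(-.212),np.sin(-.212)]);print(c)
sh((*c,.40,np.pi-.212),(*c,.13,np.pi-.212))
E
```

```text
[ 0.48456418 -0.27683666]
t 14.18 tcp [0.4491 0.0495 0.4157] xang 3.099 F [ 0.7  0.5 -2.7] w 0.214
[-0.098 -0.649  0.031] yaw 0.113
[-0.099 -0.649  0.571] yaw 0.113
```

>>> send_rows(
  increments=[
    {"claw": 1,"dx": -0.015,"dy": -0.1,"dz": 0.0,"yaw": 0.03},
    {"claw": 1,"dx": -0.03,"dy": -0.21,"dz": 0.0,"yaw": 0.06},
    {"claw": 1,"dx": -0.05,"dy": -0.32,"dz": 0.0,"yaw": 0.09},
    {"claw": 1,"dx": -0.065,"dy": -0.43,"dz": 0.0,"yaw": 0.113},
    {"claw": 1,"dx": -0.08,"dy": -0.54,"dz": 0.0,"yaw": 0.113},
    {"claw": 1,"dx": -0.095,"dy": -0.63,"dz": 0.0,"yaw": 0.113},
    {"claw": 1,"dx": -0.099,"dy": -0.649,"dz": 0.03,"yaw": 0.113},
    {"claw": 1,"dx": -0.099,"dy": -0.649,"dz": 0.12,"yaw": 0.113},
    {"claw": 1,"dx": -0.099,"dy": -0.649,"dz": 0.23,"yaw": 0.113},
    {"claw": 1,"dx": -0.099,"dy": -0.649,"dz": 0.34,"yaw": 0.113},
    {"claw": 1,"dx": -0.099,"dy": -0.649,"dz": 0.44,"yaw": 0.113},
    {"claw": 1,"dx": -0.099,"dy": -0.649,"dz": 0.53,"yaw": 0.113},
    {"claw": 1,"dx": -0.099,"dy": -0.649,"dz": 0.57,"yaw": 0.113},
    {"claw": 1,"dx": -0.099,"dy": -0.649,"dz": 0.57,"yaw": 0.113},
    {"claw": 1,"dx": -0.099,"dy": -0.649,"dz": 0.57,"yaw": 0.113},
  ],
)

```text
time: 16.05
tool_pos: [0.4882, -0.2756, 0.1342]
tool_rot: [0.002, 0.104, 0.995, -0.001]
contact_force: [0.4, -0.3, -2.9]
gripper_width: 0.216
grasp_force: 61.1
```

```bash
python3 - <<'E'
from h import *
c=[.48456,-.27684];A=np.pi-.212
sh((*c,.09,A),(*c,.065,A),(*c,.050,A))
t=shot("top","t6");s=shot("side","s6")
K=lambda im,r:cv2.resize(im[r[0]:r[1],r[2]:r[3]],(400,400),interpolation=2)
cv2.imwrite("pics/c9.png",np.hstack([K(t,(230,310,405,485)),K(s,(310,400,285,395))])[:,:,::-1])
# predicted lid corners
f=-.212
for n,z in(("side",.134),("side",.152),("top",.152)):
    print(n,[px(n,[.483+x*np.cos(f)-y*np.sin(f),-.2765+x*np.sin(f)+y*np.cos(f),z]).round(1).tolist() for x in(-.077,.077) for y in(-.052,.052)])
E
```

```text
t 16.05 tcp [ 0.4882 -0.2756  0.1342] xang 2.934 F [ 0.4 -0.3 -2.9] w 0.216
[ 0.007 -0.004  0.088] yaw 0.003
[ 0.007 -0.004  0.138] yaw 0.003
[ 0.007 -0.004  0.168] yaw 0.003
side [[301.3, 355.9], [302.1, 312.7], [385.4, 354.8], [379.1, 311.9]]
side [[301.2, 349.7], [301.9, 306.6], [386.3, 348.6], [379.8, 305.8]]
top [[471.0, 302.1], [429.5, 292.2], [482.6, 241.6], [441.8, 232.0]]
```

>>> send_rows(
  increments=[
    {"claw": 1,"dx": 0.004,"dy": -0.003,"dz": 0.04,"yaw": 0.003},
    {"claw": 1,"dx": 0.004,"dy": -0.003,"dz": 0.07,"yaw": 0.003},
    {"claw": 1,"dx": 0.004,"dy": -0.003,"dz": 0.085,"yaw": 0.003},
    {"claw": 1,"dx": 0.004,"dy": -0.003,"dz": 0.085,"yaw": 0.003},
    {"claw": 1,"dx": 0.004,"dy": -0.003,"dz": 0.085,"yaw": 0.003},
  ],
)

```text
time: 16.77
tool_pos: [0.4848, -0.2762, 0.0897]
tool_rot: [0.0, 0.106, 0.994, -0.0]
contact_force: [-0.5, 0.4, -2.9]
gripper_width: 0.217
grasp_force: 61.2
```

```bash
python3 - <<'E'
from h import *
c=[.48456,-.27684];A=np.pi-.212
sh((*c,.065,A),(*c,.050,A))
# yellow spots in the view
for n in("top","side"):
    im=shot(n,"f_"+n).astype(int)
    m=((im[:,:,0]>170)&(im[:,:,1]>150)&(im[:,:,2]<90)).astype(np.uint8)
    k,l,st,ce=cv2.connectedComponentsWithStats(m)
    print(n,[(ce[i].round(1).tolist(),int(st[i,4])) for i in range(1,k) if st[i,4]>5])
    f=-.212;z=manip.state()["tool_pos"][2]+.0026+.018
    print("pred",[px(n,[.483+x*np.cos(f),-.2765+x*np.sin(f),z]).round(1).tolist() for x in(-.055,.055)])
E
```

```text
t 16.77 tcp [ 0.4848 -0.2762  0.0897] xang 2.929 F [-0.5  0.4 -2.9] w 0.217
[ 0.    -0.001  0.049] yaw -0.0
[ 0.    -0.001  0.079] yaw -0.0
top [([562.3, 4.3], 35), ([549.1, 34.7], 46), ([563.6, 35.2], 9), ([470.0, 195.7], 32), ([436.8, 193.1], 24), ([456.0, 199.7], 7), ([381.5, 217.4], 146), ([456.7, 247.4], 32), ([321.3, 303.6], 240), ([340.5, 308.5], 12)]
pred [[447.3, 289.2], [455.6, 247.5]]
side [([260.9, 222.6], 9), ([265.8, 235.2], 59), ([268.2, 226.8], 9), ([275.0, 230.8], 6), ([385.0, 289.0], 13), ([408.6, 307.9], 55), ([259.6, 322.9], 23), ([253.8, 325.3], 18), ([452.9, 374.3], 442), ([313.5, 339.7], 36), ([370.0, 339.0], 31)]
pred [[313.3, 341.0], [369.8, 340.3]]
```

Compared with the box's own rim in each camera, the lid is aligned within about 1 mm. Lowering.

>>> send_rows(
  increments=[
    {"claw": 1,"dx": 0,"dy": -0.001,"dz": 0.03,"yaw": 0},
    {"claw": 1,"dx": 0,"dy": -0.001,"dz": 0.05,"yaw": 0},
    {"claw": 1,"dx": 0,"dy": -0.001,"dz": 0.06,"yaw": 0},
    {"claw": 1,"dx": 0,"dy": -0.001,"dz": 0.068,"yaw": 0},
    {"claw": 1,"dx": 0,"dy": -0.001,"dz": 0.072,"yaw": 0},
    {"claw": 1,"dx": 0,"dy": -0.001,"dz": 0.072,"yaw": 0},
  ],
)

```text
time: 17.62
tool_pos: [0.4845, -0.2765, 0.0534]
tool_rot: [0.0, 0.106, 0.994, -0.0]
contact_force: [-0.2, -0.5, -2.5]
gripper_width: 0.216
grasp_force: 61.2
```

>>> send_rows(
  increments=[
    {"claw": 1,"dx": 0,"dy": 0,"dz": 0.004,"yaw": 0},
    {"claw": 1,"dx": 0,"dy": 0,"dz": 0.008,"yaw": 0},
    {"claw": 1,"dx": 0,"dy": 0,"dz": 0.008,"yaw": 0},
  ],
)

```text
time: 18.0
tool_pos: [0.485, -0.2769, 0.0519]
tool_rot: [0.0, 0.106, 0.994, -0.0]
contact_force: [-4.0, 2.8, 8.9]
gripper_width: 0.215
grasp_force: 62.6
```

>>> send_rows(
  increments=[
    {"claw": 1,"dx": 0,"dy": 0,"dz": 0.004,"yaw": 0},
    {"claw": 1,"dx": 0,"dy": 0,"dz": 0.008,"yaw": 0},
    {"claw": 1,"dx": 0,"dy": 0,"dz": 0.012,"yaw": 0},
    {"claw": 1,"dx": 0,"dy": 0,"dz": 0.016,"yaw": 0},
    {"claw": 1,"dx": 0,"dy": 0,"dz": 0.016,"yaw": 0},
  ],
)

```text
time: 18.62
tool_pos: [0.4849, -0.2769, 0.0453]
tool_rot: [-0.0, 0.106, 0.994, -0.0]
contact_force: [-8.9, 5.7, 15.7]
gripper_width: 0.215
grasp_force: 63.7
```

>>> send_rows(
  increments=[
    {"claw": 1,"dx": 0,"dy": 0,"dz": 0.004,"yaw": 0},
    {"claw": 1,"dx": 0,"dy": 0,"dz": 0.008,"yaw": 0},
    {"claw": 1,"dx": 0,"dy": 0,"dz": 0.008,"yaw": 0},
  ],
)

```text
time: 19.0
tool_pos: [0.485, -0.277, 0.0453]
tool_rot: [-0.001, 0.106, 0.994, 0.0]
contact_force: [-18.5, 13.7, 36.4]
gripper_width: 0.215
grasp_force: 66.3
```

The lid is hard home at 0.0453. I'll release, then check each end by pressing the spots with closed fingers.

>>> send_rows(
  increments=[
    {"claw": 1,"dx": 0,"dy": 0,"dz": -0.012,"yaw": 0},
    {"claw": -0.2,"dx": 0,"dy": 0,"dz": -0.012,"yaw": 0},
    {"claw": -0.2,"dx": 0,"dy": 0,"dz": -0.012,"yaw": 0},
    {"claw": -0.2,"dx": 0,"dy": 0,"dz": -0.012,"yaw": 0},
    {"claw": -0.2,"dx": 0,"dy": 0,"dz": -0.06,"yaw": 0},
    {"claw": -0.2,"dx": 0,"dy": 0,"dz": -0.14,"yaw": 0},
    {"claw": 1,"dx": 0,"dy": 0,"dz": -0.14,"yaw": 0},
    {"claw": 1,"dx": 0,"dy": 0,"dz": -0.14,"yaw": 0},
    {"claw": 1,"dx": 0,"dy": 0,"dz": -0.14,"yaw": 0},
  ],
)

```text
time: 20.12
tool_pos: [0.4834, -0.2758, 0.1054]
tool_rot: [-0.001, 0.106, 0.994, 0.001]
contact_force: [0.5, -0.7, 0.3]
gripper_width: 0.005
grasp_force: 0.0
```

```bash
python3 - <<'E'
from h import *
A=np.pi-.212;d=.055*np.array([np.cos(-.212),np.sin(-.212)]);c=np.array([.4835,-.277])
sh((*(c+d),.09,A),(*(c+d),.04,A),(*(c-d),.09,A),(*(c-d),.04,A))
for n in("top","side"):
    im=shot(n,"g_"+n).astype(int)
    m=((im[:,:,0]>170)&(im[:,:,1]>150)&(im[:,:,2]<90)).astype(np.uint8)
    k,l,st,ce=cv2.connectedComponentsWithStats(m)
    print(n,[(ce[i].round(1).tolist(),int(st[i,4])) for i in range(1,k) if st[i,4]>5 and 300<ce[i][0]<470 and 230<ce[i][1]<370])
    for z in(.066,.073):print("pred",z,[px(n,[*(c+s*d),z]).round(1).tolist() for s in(-1,1)])
E
```

```text
t 20.12 tcp [ 0.4834 -0.2758  0.1054] xang 2.929 F [ 0.5 -0.7  0.3] w 0.005
[-0.111 -0.002  0.03 ] yaw -0.0
[-0.111 -0.002  0.13 ] yaw -0.0
[ 0.109 -0.002  0.031] yaw -0.0
[ 0.109 -0.003  0.131] yaw -0.0
top [([451.5, 249.3], 24), ([321.3, 303.6], 240), ([340.5, 308.5], 12)]
pred 0.066 [[442.9, 289.8], [450.9, 249.6]]
pred 0.073 [[443.6, 289.7], [451.7, 249.3]]
side [([384.8, 288.8], 12), ([408.7, 307.9], 56), ([368.9, 353.5], 32), ([314.0, 354.4], 33)]
pred 0.066 [[313.6, 355.3], [368.5, 354.6]]
pred 0.073 [[313.6, 353.1], [368.8, 352.4]]
```

>>> send_rows(
  increments=[
    {"claw": 1,"dx": -0.06,"dy": -0.001,"dz": 0.0,"yaw": 0},
    {"claw": 1,"dx": -0.111,"dy": -0.002,"dz": 0.03,"yaw": 0},
    {"claw": 1,"dx": -0.111,"dy": -0.002,"dz": 0.1,"yaw": 0},
    {"claw": 1,"dx": -0.111,"dy": -0.002,"dz": 0.125,"yaw": 0},
    {"claw": 1,"dx": -0.111,"dy": -0.002,"dz": 0.135,"yaw": 0},
    {"claw": 1,"dx": -0.111,"dy": -0.002,"dz": 0.139,"yaw": 0},
    {"claw": 1,"dx": -0.111,"dy": -0.002,"dz": 0.139,"yaw": 0},
  ],
)

```text
time: 21.1
tool_pos: [0.539, -0.2897, 0.039]
tool_rot: [0.001, 0.106, 0.994, -0.0]
contact_force: [-0.5, 0.0, 0.5]
gripper_width: -0.0
grasp_force: 0.0
```

>>> send_rows(
  increments=[
    {"claw": 1,"dx": 0,"dy": 0,"dz": 0.004,"yaw": 0},
    {"claw": 1,"dx": 0,"dy": 0,"dz": 0.008,"yaw": 0},
    {"claw": 1,"dx": 0,"dy": 0,"dz": 0.011,"yaw": 0},
    {"claw": 1,"dx": 0,"dy": 0,"dz": 0.011,"yaw": 0},
  ],
)

```text
time: 21.6
tool_pos: [0.5386, -0.2893, 0.0331]
tool_rot: [0.0, 0.106, 0.994, -0.0]
contact_force: [-2.1, 1.9, 4.6]
gripper_width: -0.002
grasp_force: 2.4
```

>>> send_rows(
  increments=[
    {"claw": 1,"dx": 0,"dy": 0,"dz": 0.004,"yaw": 0},
    {"claw": 1,"dx": 0,"dy": 0,"dz": 0.006,"yaw": 0},
    {"claw": 1,"dx": 0,"dy": 0,"dz": 0.006,"yaw": 0},
  ],
)

```text
time: 21.98
tool_pos: [0.5386, -0.2893, 0.033]
tool_rot: [-0.001, 0.106, 0.994, 0.0]
contact_force: [-9.0, 5.8, 19.5]
gripper_width: -0.0
grasp_force: 9.6
```

The far end is solid at 0.033. Now the near spot, which should stop at the same height.

>>> send_rows(
  increments=[
    {"claw": 1,"dx": 0,"dy": 0,"dz": -0.06,"yaw": 0},
    {"claw": 1,"dx": 0,"dy": 0,"dz": -0.13,"yaw": 0},
    {"claw": 1,"dx": 0.1,"dy": 0,"dz": -0.13,"yaw": 0},
    {"claw": 1,"dx": 0.2,"dy": 0,"dz": -0.13,"yaw": 0},
    {"claw": 1,"dx": 0.22,"dy": 0,"dz": -0.1,"yaw": 0},
    {"claw": 1,"dx": 0.22,"dy": 0,"dz": -0.04,"yaw": 0},
    {"claw": 1,"dx": 0.22,"dy": 0,"dz": -0.015,"yaw": 0},
    {"claw": 1,"dx": 0.22,"dy": 0,"dz": -0.006,"yaw": 0},
    {"claw": 1,"dx": 0.22,"dy": 0,"dz": 0,"yaw": 0},
    {"claw": 1,"dx": 0.22,"dy": 0,"dz": 0,"yaw": 0},
  ],
)

```text
time: 23.22
tool_pos: [0.431, -0.2661, 0.0329]
tool_rot: [-0.002, 0.105, 0.994, 0.001]
contact_force: [-12.3, 7.8, 24.0]
gripper_width: 0.005
grasp_force: 11.5
```

Both ends stop at the same height, so the lid is home all round. Next, back to the knob.

```bash
python3 - <<'E'
from h import *
sh((.4,-.285,.16,1.6),(.3778,-.2965,.14,1.45),(.3778,-.2965,.0635,1.45))
E
```

```text
t 23.23 tcp [ 0.431  -0.2661  0.0329] xang 2.93 F [-12.3   7.8  24. ] w 0.005
[ 0.054 -0.05  -0.254] yaw 0.887
[ 0.092 -0.082 -0.214] yaw 0.987
[ 0.091 -0.082 -0.061] yaw 0.987
```

>>> send_rows(
  increments=[
    {"claw": 1,"dx": 0,"dy": 0,"dz": -0.1,"yaw": 0},
    {"claw": -0.2,"dx": 0,"dy": 0,"dz": -0.22,"yaw": 0.1},
    {"claw": -0.2,"dx": 0.05,"dy": -0.04,"dz": -0.24,"yaw": 0.22},
    {"claw": -0.2,"dx": 0.09,"dy": -0.082,"dz": -0.24,"yaw": 0.34},
    {"claw": -0.2,"dx": 0.092,"dy": -0.082,"dz": -0.24,"yaw": 0.46},
    {"claw": -0.2,"dx": 0.092,"dy": -0.082,"dz": -0.24,"yaw": 0.58},
    {"claw": -0.2,"dx": 0.092,"dy": -0.082,"dz": -0.24,"yaw": 0.7},
    {"claw": -0.2,"dx": 0.092,"dy": -0.082,"dz": -0.24,"yaw": 0.82},
    {"claw": -0.2,"dx": 0.092,"dy": -0.082,"dz": -0.24,"yaw": 0.94},
    {"claw": -0.2,"dx": 0.092,"dy": -0.082,"dz": -0.24,"yaw": 1.0},
    {"claw": -0.2,"dx": 0.092,"dy": -0.082,"dz": -0.24,"yaw": 1.0},
    {"claw": -0.2,"dx": 0.092,"dy": -0.082,"dz": -0.24,"yaw": 1.0},
  ],
)

```text
time: 24.72
tool_pos: [0.3776, -0.2966, 0.1495]
tool_rot: [0.0, 0.755, 0.656, 0.0]
contact_force: [-0.1, -0.5, 0.1]
gripper_width: 0.6
grasp_force: 0.0
```

```bash
python3 - <<'E'
from h import *
sh((.3778,-.2965,.10,1.349),(.3778,-.2965,.0635,1.349))
E
```

```text
t 24.73 tcp [ 0.3776 -0.2966  0.1495] xang 1.431 F [-0.1 -0.5  0.1] w 0.6
[0.    0.    0.099] yaw 0.055
[0.    0.    0.172] yaw 0.055
```

>>> send_rows(
  increments=[
    {"claw": -0.2,"dx": 0,"dy": 0,"dz": 0.08,"yaw": 0.055},
    {"claw": -0.2,"dx": 0,"dy": 0,"dz": 0.14,"yaw": 0.055},
    {"claw": -0.2,"dx": 0,"dy": 0,"dz": 0.171,"yaw": 0.055},
    {"claw": -0.2,"dx": 0,"dy": 0,"dz": 0.171,"yaw": 0.055},
    {"claw": 1,"dx": 0,"dy": 0,"dz": 0.171,"yaw": 0.055},
    {"claw": 1,"dx": 0,"dy": 0,"dz": 0.171,"yaw": 0.055},
    {"claw": 1,"dx": 0,"dy": 0,"dz": 0.171,"yaw": 0.055},
    {"claw": 1,"dx": 0,"dy": 0,"dz": 0.171,"yaw": 0.055},
  ],
)

```text
time: 25.72
tool_pos: [0.3779, -0.2973, 0.0655]
tool_rot: [0.001, 0.782, 0.624, -0.0]
contact_force: [-2.1, -0.2, 6.2]
gripper_width: 0.123
grasp_force: 58.6
```

```bash
python3 - <<'E'
from h import *
p=np.array([.3875,-.2563]);a=-.212
L=[]
for th in np.linspace(1.57,.03,11)[1:]:
    f=a-th;k=p+.0415*np.array([np.cos(f),np.sin(f)]);L.append((*k,.0635,f+np.pi))
sh(*L)
E
```

```text
t 25.73 tcp [ 0.3779 -0.2973  0.0655] xang 1.347 F [-2.1 -0.2  6.2] w 0.123
[0.002 0.014 0.004] yaw -0.111
[0.005 0.027 0.004] yaw -0.214
[0.01  0.038 0.004] yaw -0.316
[0.017 0.049 0.004] yaw -0.419
[0.025 0.059 0.004] yaw -0.522
[0.035 0.067 0.004] yaw -0.624
[0.046 0.074 0.004] yaw -0.727
[0.058 0.079 0.004] yaw -0.83
[0.07  0.082 0.004] yaw -0.932
[0.083 0.083 0.004] yaw -1.035
```

>>> send_rows(
  increments=[
    {"claw": 1,"dx": 0.002,"dy": 0.014,"dz": 0,"yaw": -0.11},
    {"claw": 1,"dx": 0.005,"dy": 0.027,"dz": 0,"yaw": -0.214},
    {"claw": 1,"dx": 0.01,"dy": 0.038,"dz": 0,"yaw": -0.316},
    {"claw": 1,"dx": 0.017,"dy": 0.049,"dz": 0,"yaw": -0.42},
    {"claw": 1,"dx": 0.025,"dy": 0.059,"dz": 0,"yaw": -0.522},
    {"claw": 1,"dx": 0.035,"dy": 0.067,"dz": 0,"yaw": -0.624},
    {"claw": 1,"dx": 0.046,"dy": 0.074,"dz": 0,"yaw": -0.727},
    {"claw": 1,"dx": 0.058,"dy": 0.079,"dz": 0,"yaw": -0.83},
    {"claw": 1,"dx": 0.07,"dy": 0.082,"dz": 0,"yaw": -0.93},
    {"claw": 1,"dx": 0.082,"dy": 0.083,"dz": 0,"yaw": -1},
    {"claw": 1,"dx": 0.082,"dy": 0.083,"dz": 0,"yaw": -1},
    {"claw": 1,"dx": 0.082,"dy": 0.083,"dz": 0,"yaw": -1},
  ],
)

```text
time: 27.22
tool_pos: [0.4293, -0.2674, 0.0657]
tool_rot: [0.003, 0.147, 0.989, -0.002]
contact_force: [4.1, -2.7, 1.2]
gripper_width: 0.12
grasp_force: 58.6
```

```bash
python3 - <<'E'
from h import *
sh();s=manip.state()["tool_pos"];d=s[:2]-[.3875,-.2563];print("th",-.212-np.arctan2(d[1],d[0]),np.linalg.norm(d))
E
```

```text
t 27.23 tcp [ 0.4293 -0.2674  0.0657] xang 2.847 F [ 4.1 -2.7  1.2] w 0.12
th 0.04706595913232739 0.043192583968144675
```

Lever at about 0.05 rad. I'll release, rise and take the last look.

>>> send_rows(
  increments=[
    {"claw": -0.2,"dx": 0,"dy": 0,"dz": 0,"yaw": 0},
    {"claw": -0.2,"dx": 0,"dy": 0,"dz": 0,"yaw": 0},
    {"claw": -0.2,"dx": 0,"dy": 0,"dz": 0,"yaw": 0},
    {"claw": -0.2,"dx": 0,"dy": 0,"dz": -0.08,"yaw": 0},
    {"claw": -0.2,"dx": 0,"dy": 0,"dz": -0.2,"yaw": 0},
    {"claw": -0.2,"dx": 0,"dy": 0,"dz": -0.32,"yaw": 0},
    {"claw": -0.2,"dx": 0,"dy": 0,"dz": -0.44,"yaw": 0},
    {"claw": -0.2,"dx": 0,"dy": 0,"dz": -0.56,"yaw": 0},
    {"claw": -0.2,"dx": 0.2,"dy": 0.1,"dz": -0.68,"yaw": 0},
    {"claw": -0.2,"dx": 0.2,"dy": 0.3,"dz": -0.7,"yaw": 0},
    {"claw": -0.2,"dx": 0.2,"dy": 0.4,"dz": -0.7,"yaw": 0},
    {"claw": -0.2,"dx": 0.2,"dy": 0.4,"dz": -0.7,"yaw": 0},
    {"claw": -0.2,"dx": 0.2,"dy": 0.4,"dz": -0.7,"yaw": 0},
  ],
)

```text
time: 28.85
tool_pos: [0.3894, -0.0418, 0.4154]
tool_rot: [0.002, 0.143, 0.99, 0.0]
contact_force: [0.0, -0.1, -1.0]
gripper_width: 0.605
grasp_force: 0.0
```

```bash
python3 - <<'E'
from h import *
sh()
t=shot("top","t9");s=shot("side","s9")
K=lambda im,r:cv2.resize(im[r[0]:r[1],r[2]:r[3]],(400,400),interpolation=2)
cv2.imwrite("pics/c10.png",np.hstack([K(t,(230,320,400,490)),K(s,(310,410,280,380))])[:,:,::-1])
E
```

```text
t 28.85 tcp [ 0.3894 -0.0418  0.4154] xang 2.855 F [ 0.  -0.1 -1. ] w 0.605
```

View pics/c10.png

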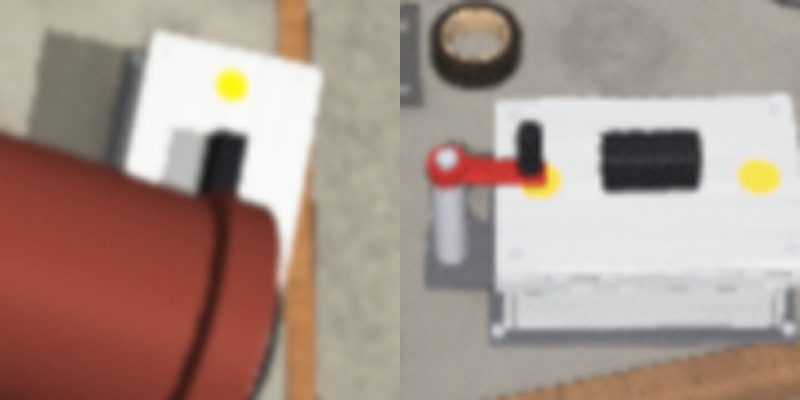

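The lid sits square and home on the box. In the side crop the red lever runs straight from its pivot at (447,160) to its tip at (545,173), over the lid's near end. The arm is clear.

```bash
python3 -c "
from plant import manip
print(manip.job_done())"
```

```text
the job is handed in; nothing more can be done
None
```

The job is handed in at about 29 s of the 72 s allowed: the lid is pressed home at both ends, the lever is back at about 0.05 rad from straight in, and the arm is clear; the hand-in returned no verdict, and I did not measure the bystanders again at the end.

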